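# Free the offset support bracket and hold it level over its dock

## Task

Turn the red clamp knob about a quarter turn clockwise so that its tab swings off the bar, then grip the support bracket at its balance point (the yellow band) and lift it out of the blue cradle, keeping it level. Carry it to the grey dock and hold it level there with the boss hole straight above the steel post and the ring straight above the purple tube cap, the boss about 4 cm clear of the post's tip and the dock untouched. Finish while still holding it there in the gripper, without letting go, and leave the other labware where it is.

Things in the scene. Friction and masses are not known exactly. Their poses are not given: they have to be found in the camera images.
- bracket: Support bracket to lift (0.5 to 0.8 kg, 280 mm long): heavy steel boss, aluminium bar 12 wide and 16 tall, light ring. Origin = its balance point, inside the bar half-way up, at a yellow band 18 wide (not mid-length). x along the bar to the ring, z up. Boss x -90 to -46, bar -46 to 138, ring 134 to 190, all centred on mid bar height. Parked: origin 60 above the bench, 42 free under the bar there
- bracket_socket (a point): centre of the dark boss (44 x 44, 36 tall), half-way up, 68 mm from the balance point away from the ring; an upright 18 mm hole runs through it; the boss's underside is 18 below
- bracket_ring (a point): centre of the aluminium ring (56 outside, 46 inside, 16 tall), half-way up, 162 mm from the balance point along the bracket's x
- park: Parking cradle, fixed to the bench: blue plate 235 x 105, 10 mm thick, grey pedestal under the boss, grey fork (12 along the bar, cheeks up to 64 above the bench, 1.5 clearance a side) 72 from the balance point towards the ring. Origin on the bench under the parked bracket's balance point (within 3 mm), x towards the ring, z up
- clamp_knob (a joint): turn of the red clamp knob, rad: at 0 its tab lies square across the bar's top and holds the bracket down; grows clockwise seen from above; from about 1.0 the tab is off the bar; 1.57 = tab parallel to the bar, pointing to the ring end; stop at 1.7. Stays where left (friction 0.05 N m). Starts at 0 to 0.2
- knob_grip (a point): Grip point of the red knob: on its upright axis, 101 mm above the bench. The grip is an upright bar 14 thick, 42 long, from 79 to 115 above the bench. This frame turns with the knob: y along grip bar and tab, x across its thickness. The tab (71 to 77 above the bench, 12 wide) reaches 54 from the axis along +y. Axis in the park's frame: x 110, y -42
- dock: Dock, fixed to the bench: grey plate 290 x 85, 12 mm thick, with a steel post and a purple-capped tube in a green block, spaced like the bracket's boss hole and ring. Origin on the bench right under where the bracket's balance point belongs, x from post to tube, z up
- dock_post (a point): tip of the dock's steel post (14 mm across, pointed), 80 above the bench, at x = -68 of the dock
- dock_tube (a point): top centre of the dock's purple tube cap (34 mm across), 80 above the bench, at x = +162 of the dock
- yellow_rack: yellow tube rack with purple-capped tubes, 68 x 152 x 118, on the left; leave alone; origin at the centre of its underside
- green_rack: green tube rack with teal-capped tubes, 142 x 90 x 112, on the right; leave alone; origin at the centre of its underside
- amber_vial: small amber jar, white lid, 38 across, 62 tall, between the two stations; leave alone; origin at the centre of its underside
- cap_tube: small clear jar with purple lid, 33 across, 85 tall, between the two stations; leave alone; origin at the centre of its underside
- media_bottle: clear glass bottle, white cap, 86 across, 165 tall; leave alone; origin at the centre of its underside
- tip_box: purple box 85 x 120 x 55; leave alone; origin at the centre of its underside
- beaker: glass beaker 68 across, 90 tall, beyond the two stations; leave alone; origin at the centre of its underside

How it is judged:
By the outcome, as a careful person would: the job done as asked, in the order asked, and still so for the second after the job is handed in, while the arm keeps its last pose, push and grip.
It also fails if it takes over 56 s, if anything falls off the work surface, if the arm or the gripper's body presses on something with over 40 N, if the wrist force passes 120 N, or if a joint passes its speed limit or range.

## Robot

A 7-joint arm with a two-finger parallel gripper is mounted at the origin on the work surface. World frame = base frame: x ahead of the robot, y to its left, z up, the work surface at z = 0. Lengths are in mm, angles in rad, forces in N, time in s.
With the tool pointing down it reaches from about 350 to 900 mm from the base axis. Payload 8.1 kg.
Tool frame: the origin (TCP) lies on the front face of the gripper's body, between the roots of the fingers; the fingertips stand 66 mm ahead of it and the grasp point (between the pads) lies 47 mm ahead of it (env.tips_ahead is the z of the fingertips in the tool frame, in mm); z points along the fingers, x is the direction in which the jaws open and shut, and the axes are right-handed (so a half turn about z gives the same grasp; the last joint's range is limited). The gripper opens to 92 mm and grips with 3 to 60 N. Pads are 19 mm wide; open, the fingers measure 130 mm over their backs; the gripper's body (75 mm by 190 mm) begins 47 mm behind the grasp point.
Start: joints at [-1.326, 0.434, 0.025, 1.573, -0.012, 1.134, -0.075], TCP at [213.045, 587.58, 292.242] pointing down, gripper open.
Joint ranges: [-2.62, 2.62], [-0.44, 2.09], [-1.27, 1.32], [0.08, 2.57], [-1.32, 4.46], [0.12, 2], [-2.74, 2.74]. Speed limits (rad/s): [2.22, 2.22, 3.01, 3.01, 3.14, 3.14, 3.14].

## Interface

Orientations are given as [roll, pitch, yaw] about the fixed x, y, z axes, in that order (R = Rz(yaw) Ry(pitch) Rx(roll)).
In Python, from cell import env, cams gives the robot as it stands.
- The arm moves only by the tool servo_tool, never from a script. Its arguments are lists of equal length, an entry for each row: "slide": the shift along the tool's x, y, z in mm, a list of three; "rotation": the turn, a rotation vector about the tool's x, y, z in rad, a list of three. In form: {"slide": [[x, y, z], ...], "rotation": [[wx, wy, wz], ...]}. A call has 1 to 20 rows; each row is the pose to reach, as a shift and turn from the pose commanded when the call began, along the tool's axes at that moment; what a row does not reach only later rows make up. A row lasts 1/8 s, in which the tool goes at most 62.5 mm and 10.7 degrees, less where a joint would pass 70% of its speed; a pose out of reach is approached as far as the arm can. A call with a gripper value outside its range is refused whole. "fingers" is the gripper command: -1 is fully open, 1 is shut, values between are in proportion, set as the call begins (left out, the last holds). The fingers move at their own pace and stop on an object; "grip_force" is the grip in N (left out, the last holds). Time passes only in rows, so rows that repeat a pose let the fingers close. It gives the time, the measured TCP pose, the force and the opening at its end, in the units of the state.
- env.get_obs(): the state, without advancing time (a new reading comes with each control period).
- cams.snapshot(name): name is "scene" or "top"; returns a dict with "image" (384x512x3 uint8, blue, green, red), "intrinsics" (3x3 intrinsics, pixels), "position" and "orientation" of the camera in the world. Camera axes: x right, y down, z forward; pixel columns grow to the right and rows downward; lengths in mm; the calibration is good to about 2 mm. A picture is of the moment at which its call begins. There is no depth.
- env.hand_in(): hands the job in, once; it reports no verdict.
The state is a dict: "t": time; "joint_pos": joint angles; "qvel": joint speeds; "joint_efforts": joint torques, N m; "ee_pos": TCP position; "ee_rot": TCP orientation; "ft_force": force on the tool from outside, world axes, zero at the start; "ft_torque": the same for the moment, N m; "finger_gap": finger opening in mm.
Only numpy, scipy, OpenCV 4.12 (cv2) and the standard library are available. Lean on these libraries where they do the work, as an engineer would, in place of code of your own. Each camera call takes 0.05 s, during which the arm holds its last target. There are 200 camera calls.

## Working session

There is one attempt and no reset: what is moved stays moved. The work goes in short steps, Python scripts to look and compute and a tool call to move; the robot and the scene stay as the last step left them, time stands still between calls to the robot, and variables do not carry over. Pictures are saved under pics/ and viewed, about 8 in all and at most 12, crops included, and the job is handed in when it is done.

Besides the shell and the picture viewer there is one more tool, called after "Call:" as name(argument=value, ...), one argument or row to a line, values as JSON. servo_tool: Moves the arm, as the interface text tells. Its arguments: {"type":"object","properties":{"slide":{"type":"array"},"rotation":{"type":"array"},"fingers":{"type":"number"},"grip_force":{"type":"number"}},"required":["slide","rotation"]}

```bash
ls; mkdir -p pics
cat > h.py <<'E'
import numpy as np, cv2
from cell import env, cams
from scipy.spatial.transform import Rotation as R
def snap(n):
    s=cams.snapshot(n); return s
def camR(s):
    o=np.array(s["orientation"],float)
    return o if o.shape==(3,3) else R.from_euler('xyz',o).as_matrix() if o.size==3 else None
def ray(s,u,v,z):
    d=camR(s)@np.linalg.inv(np.array(s["intrinsics"]))@[u,v,1]; p=np.array(s["position"],float)
    return p+d*(z-p[2])/d[2]
def proj(s,P):
    q=camR(s).T@(np.array(P,float)-s["position"]); q=np.array(s["intrinsics"])@q; return q[:2]/q[2]
E
python3 - <<'E'
from h import *
for n in("top","scene"):
    s=snap(n); print(n,s["position"],s["orientation"],s["intrinsics"])
    cv2.imwrite(f"pics/{n}0.png",s["image"])
o=env.get_obs(); print(o)
E
```

```text
pics
top [ 434.85462493  -11.85299442 1573.1916709 ] [-3.04538879e+00  2.22104158e-03 -1.55085992e+00] [[459.35543762   0.         260.01423174]
 [  0.         459.35543762 189.99610851]
 [  0.           0.           1.        ]]
scene [1085.99802921  933.05894555  798.20972214] [-2.14319264  0.02244283  2.61839412] [[375.39540083   0.         258.56954333]
 [  0.         375.39540083 187.27286303]
 [  0.           0.           1.        ]]
{'t': 0.1, 'joint_pos': array([-1.32560455,  0.43516797,  0.02498424,  1.57400158, -0.01160002,
        1.13401368, -0.07509717]), 'qvel': array([ 0.00263081,  0.00036197,  0.00221996, -0.00035984, -0.00043906,
       -0.00033457,  0.00223027]), 'joint_efforts': array([ 4.29433931e-03, -6.69122815e+01,  9.88750979e-01, -3.15145040e+01,
       -6.03194302e-02,  3.72758531e-02,  5.21622655e-05]), 'ee_pos': array([212.93610363, 587.21560804, 291.51615467]), 'ee_rot': array([3.14145660e+00, 1.43912312e-03, 1.22292825e+00]), 'ft_force': array([0.37819855, 0.96092693, 0.64583588]), 'ft_torque': array([ 0.01544962, -0.05053246,  0.0005254 ]), 'finger_gap': 91.78814567292414}
```

View pics/top0.png

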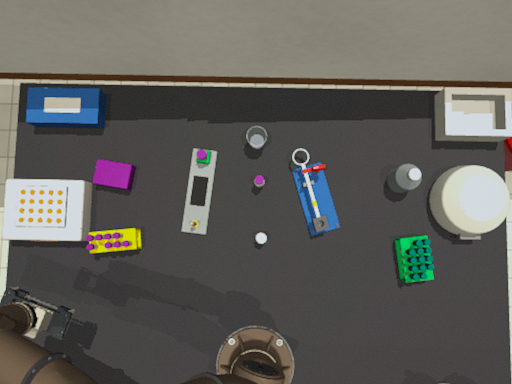

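View pics/scene0.png

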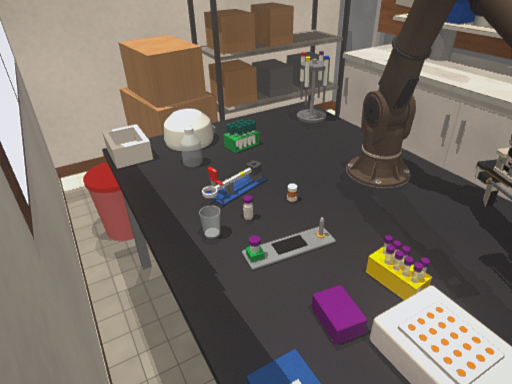

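Run:
```python
from h import *
s=snap("top"); c=snap("scene")
a=cv2.resize(s["image"][135:245,170:350],None,fx=4.4,fy=4.4,interpolation=cv2.INTER_CUBIC)
cv2.imwrite("pics/topc.png",a)
b=cv2.resize(c["image"][150:275,190:345],None,fx=4.8,fy=4.8,interpolation=cv2.INTER_CUBIC)
cv2.imwrite("pics/scenec.png",b)
def cen(im,f,box):
    x0,y0,x1,y1=box; h=cv2.cvtColor(im,cv2.COLOR_BGR2HSV)
    m=np.zeros(h.shape[:2],np.uint8); m[y0:y1,x0:x1]=f(h[y0:y1,x0:x1].astype(int))
    ys,xs=np.nonzero(m); return m,len(xs),xs.mean(),ys.mean()
hue=lambda l,u,sm,vm:(lambda h:((h[...,0]>=l)&(h[...,0]<=u)&(h[...,1]>sm)&(h[...,2]>vm)))
for nm,f,z,bt,bs in [("purplecap",hue(140,160,120,50),80,(190,145,215,170),(240,230,270,250)),
 ("yellow",hue(22,35,120,100),68,(300,190,325,215),(215,170,270,205)),
 ("blueplate",hue(100,125,120,50),10,(285,145,345,240),(200,160,275,210)),
 ("red",hue(0,5,150,100),100,(295,155,335,185),(200,160,235,190))]:
    for q,bx in((s,bt),(c,bs)):
        try:
            m,n,u,v=cen(q["image"],f,bx); print(nm,n,round(u,1),round(v,1),ray(q,u,v,z).round(1))
        except Exception as e: print(nm,e)
        if nm=="blueplate" and n:
            k=max(cv2.findContours(m,0,2)[0],key=cv2.contourArea); r=cv2.minAreaRect(k)
            if q is s: print(r,[ray(q,*p,10).round(1) for p in cv2.boxPoints(r)])
```

```text
purplecap 76 201.3 153.8 [694.7 189.9  80. ]
purplecap 97 254.1 240.3 [695.6 198.2  80. ]
yellow 19 314.2 203.2 [ 540.  -184.1   68. ]
yellow 18 241.8 172.9 [ 537.6 -178.6   68. ]
blueplate 1504 316.1 198.7 [ 559.6 -197.3   10. ]
((315.5815734863281, 198.3511962890625), (69.23999786376953, 31.239999771118164), 73.73979187011719) [array([ 658.4, -110. ,   10. ]), array([ 690.8, -212.6,   10. ]), array([ 464.2, -280. ,   10. ]), array([ 432.7, -178.6,   10. ])]
blueplate 532 236.6 189.4 [ 569.4 -167.4   10. ]
red 73 315.2 168.3 [ 650.9 -182.9  100. ]
red 114 213.4 175.3 [ 657.1 -170.1  100. ]
```

View pics/topc.png

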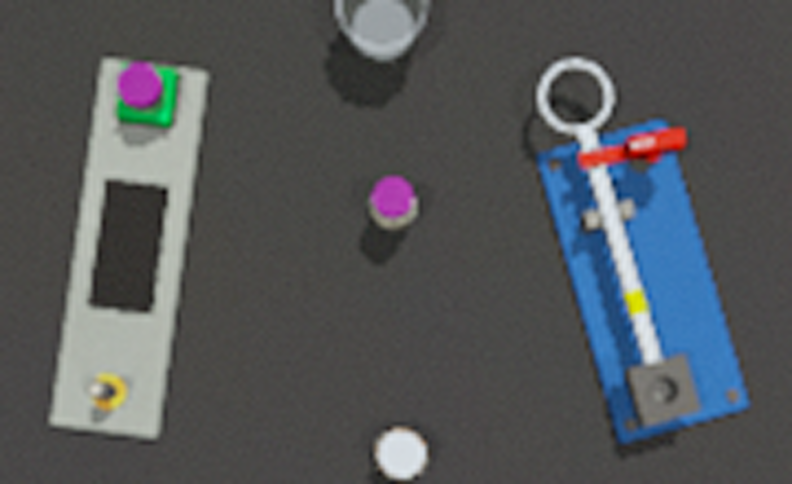

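View pics/scenec.png

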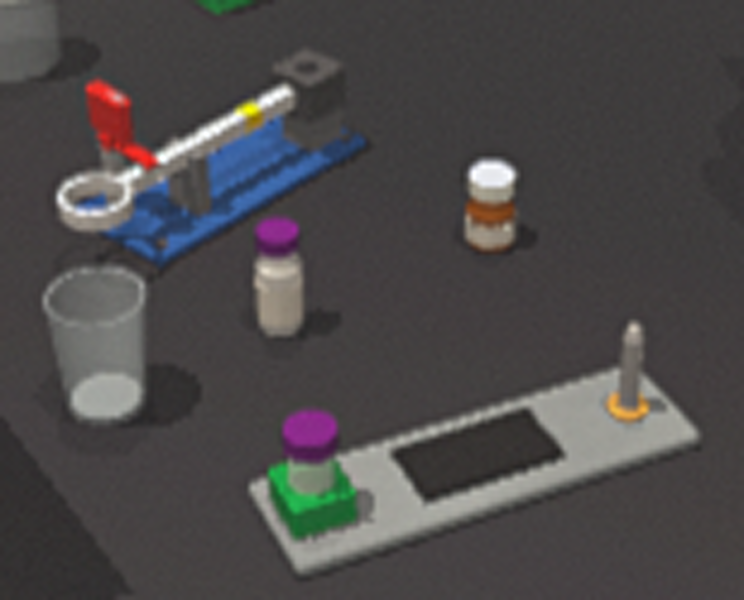

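Run:
```python
from h import *
s=snap("top"); c=snap("scene")
T=lambda x,y:((x+.5)/4.4-.5+170,(y+.5)/4.4-.5+135)
S=lambda x,y:((x+.5)/4.8-.5+190,(y+.5)/4.8-.5+150)
def p(n,z,t=None,q=None):
    print(n,*(ray(a,*f(*x),z).round(1)[:2] for a,f,x in((s,T,t),(c,S,q)) if x))
p("ring",68,(576,94),(95,190))
p("hole",78,(664,387),(311,67))
p("yellow",68,(636,302),(250,114))
p("knobtop",115,None,(108,90))
p("tabtip",77,(582,158),(150,161))
p("captop",80,(141,83),(310,424))
p("post",80,(97,388),(633,324))
p("postbase",12,(111,393),(628,408))
for n,t in zip("abcd",[(106,57),(209,72),(159,438),(50,425)]): p("dock"+n,12,t)
for n,q in zip("abcd",[(250,487),(302,570),(700,434),(640,367)]): p("dock"+n,12,None,q)
for n,t in zip("abcd",[(541,155),(667,121),(748,406),(622,442)]): p("pk"+n,10,t)
p("amberlid",62,(402,453),(491,172)); p("purplelid",85,(393,195),(278,229)); p("beaker",90,None,(95,293))
```

```text
ring [ 695.9 -137.6] [ 689.8 -139.4]
hole [ 476.7 -204.2] [ 469.4 -201.2]
yellow [ 539.8 -184.2] [ 539.5 -176.2]
knobtop [ 650.  -194.5]
tabtip [ 646.1 -141.9] [ 642.9 -141.2]
captop [695.8 188.8] [690.4 189.2]
post [467.6 213.9] [462.  212.6]
postbase [465.5 213.3] [463. 216.]
docka [727.8 226. ]
dockb [717.5 145. ]
dockc [431.7 175.2]
dockd [440.  259.4]
docka [715.8 152.3]
dockb [723.1 233.6]
dockc [439.1 261.5]
dockd [429.  185.6]
pka [ 657.3 -115.7]
pkb [ 686.  -213.8]
pkc [ 465.3 -277.8]
pkd [ 435.7 -181. ]
amberlid [424.3 -11.9] [420.3 -11.6]
purplelid [614.6  -1.4] [6.096e+02 4.000e-01]
beaker [752.6   8.9]
```

```bash
cat >> h.py <<'E'
def move(cmd,tgt):
    "cmd,tgt: (x,y,z,yaw) tool pointing down -> slide, rotvec in tool frame"
    A=R.from_euler('xyz',[np.pi,0,cmd[3]]); B=R.from_euler('xyz',[np.pi,0,tgt[3]])
    print("slide",A.inv().apply(np.array(tgt[:3])-cmd[:3]).round(2),"rot",(A.inv()*B).as_rotvec().round(4))
E
python3 -c "
from h import *
move((213.045,587.58,292.24,1.2229),(655.6,-192.9,240,.216))"
```

```text
slide [-582.85  682.12   52.24] rot [-0.     -0.      1.0069]
```

Call:
servo_tool(
  slide=[
    [-29, 34, 0],
    [-80, 94, 0],
    [-130, 152, 0],
    [-175, 205, 0],
    [-220, 257, 0],
    [-262, 307, 0],
    [-304, 356, 0],
    [-346, 405, 0],
    [-388, 454, 0],
    [-430, 503, 10],
    [-470, 550, 20],
    [-510, 597, 30],
    [-545, 638, 40],
    [-570, 667, 48],
    [-583, 682, 52],
    [-583, 682, 52],
    [-583, 682, 52],
    [-583, 682, 52],
    [-583, 682, 52],
    [-583, 682, 52],
  ],
  rotation=[
    [0, 0, 0],
    [0, 0, 0.1],
    [0, 0, 0.2],
    [0, 0, 0.3],
    [0, 0, 0.4],
    [0, 0, 0.5],
    [0, 0, 0.6],
    [0, 0, 0.7],
    [0, 0, 0.8],
    [0, 0, 0.9],
    [0, 0, 1.007],
    [0, 0, 1.007],
    [0, 0, 1.007],
    [0, 0, 1.007],
    [0, 0, 1.007],
    [0, 0, 1.007],
    [0, 0, 1.007],
    [0, 0, 1.007],
    [0, 0, 1.007],
    [0, 0, 1.007],
  ],
  fingers=-1,
)

```text
t: 2.8
ee_pos: [655.5, -192.2, 240.6]
ee_rot: [-3.141, -0.001, 0.217]
ft_force: [0.3, -0.2, -0.1]
finger_gap: 91.9
```

Run:
```python
from h import *
o=env.get_obs(); print(o["t"],o["ee_pos"],o["ee_rot"],o["joint_pos"].round(2),o["ft_force"])
s=snap("top"); c=snap("scene")
a=cv2.resize(s["image"][110:240,255:375],None,fx=4.4,fy=4.4,interpolation=cv2.INTER_CUBIC)
b=cv2.resize(c["image"][90:220,170:290],None,fx=4.4,fy=4.4,interpolation=cv2.INTER_CUBIC)
for im,q,x0,y0 in((a,s,255,110),(b,c,170,90)):
    for L,col in(((46,0,66),(0,255,0)),((-46,0,66),(0,255,0)),((0,0,0),(255,255,0)),((0,0,66),(0,255,255))):
        P=o["ee_pos"]+R.from_euler('xyz',o["ee_rot"]).apply(L); u=proj(q,P)
        cv2.circle(im,tuple(int(k) for k in ((u-[x0,y0]+.5)*4.4)),3,col,-1)
cv2.imwrite("pics/v5.png",np.vstack([np.hstack([a,b])]))
```

```text
2.8 [ 655.51215865 -192.24444213  240.60979583] [-3.14142551e+00 -5.88635067e-04  2.16861327e-01] [-0.1   0.6   0.5   1.51 -0.31  1.11  0.68] [ 0.32149833 -0.18515799 -0.09379625]
```

View pics/v5.png

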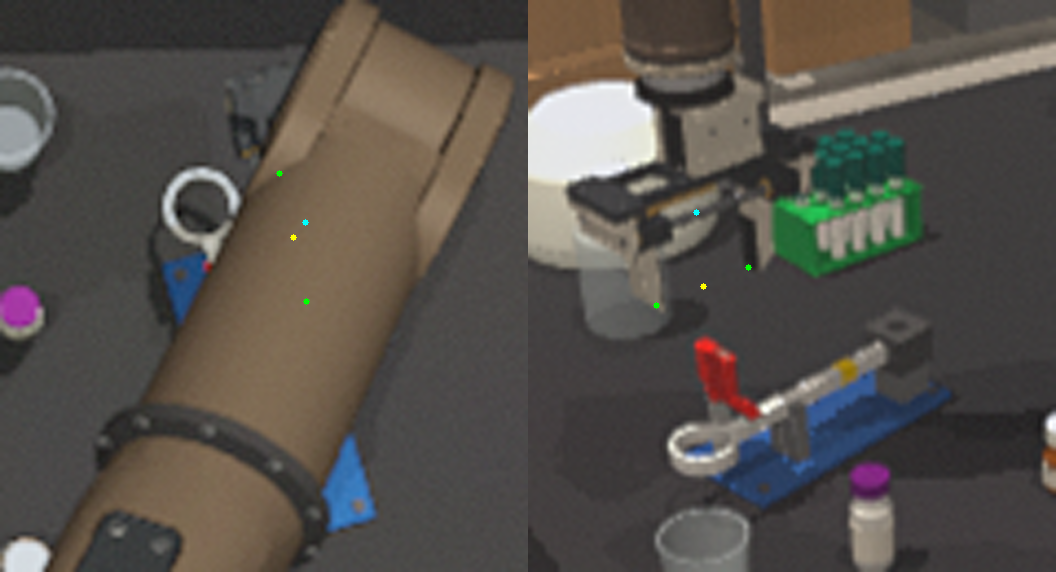

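Call:
servo_tool(
  slide=[
    [0, 0, 15],
    [0, 0, 35],
    [0, 0, 55],
    [0, 0, 72],
    [0, 0, 84],
    [0, 0, 90],
    [0, 0, 90],
  ],
  rotation=[
    [0, 0, 0],
    [0, 0, 0],
    [0, 0, 0],
    [0, 0, 0],
    [0, 0, 0],
    [0, 0, 0],
    [0, 0, 0],
  ],
)

```text
t: 3.78
ee_pos: [655.4, -193.0, 150.0]
ee_rot: [-3.142, 0.0, 0.216]
ft_force: [0.3, 0.2, 0.2]
finger_gap: 91.8
```

Call:
servo_tool(
  slide=[
    [0, 0, 0],
    [0, 0, 0],
    [0, 0, 0],
    [0, 0, 0],
    [0, 0, 0],
    [0, 0, 0],
    [0, 0, 0],
    [0, 0, 0],
  ],
  rotation=[
    [0, 0, 0],
    [0, 0, 0],
    [0, 0, 0],
    [0, 0, 0],
    [0, 0, 0],
    [0, 0, 0],
    [0, 0, 0],
    [0, 0, 0],
  ],
  fingers=0.55,
  grip_force=10,
)

```text
t: 4.78
ee_pos: [655.5, -193.0, 150.2]
ee_rot: [3.142, -0.0, 0.216]
ft_force: [-0.2, -0.4, -0.2]
finger_gap: 21.2
```

Run:
```python
from h import *
o=env.get_obs(); print(o["t"],o["ee_pos"],o["ee_rot"],o["ft_force"],o["ft_torque"],o["finger_gap"])
c=snap("scene")
b=cv2.resize(c["image"][100:210,180:290],None,fx=5,fy=5,interpolation=cv2.INTER_CUBIC)
cv2.imwrite("pics/v6.png",b)
```

```text
4.775 [ 655.45862223 -193.01248106  150.22418628] [ 3.14158768e+00 -2.79055501e-05  2.15943073e-01] [-0.17395881 -0.40720091 -0.16467537] [-0.07404939  0.00516636  0.0181627 ] 21.205281700055522
```

View pics/v6.png

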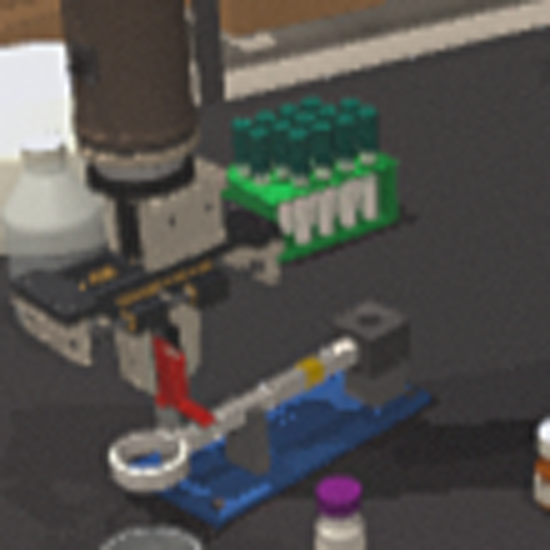

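Call:
servo_tool(
  slide=[
    [0, 0, 0],
    [0, 0, 0],
    [0, 0, 0],
    [0, 0, 0],
  ],
  rotation=[
    [0, 0, 0],
    [0, 0, 0],
    [0, 0, 0],
    [0, 0, 0],
  ],
  fingers=1,
  grip_force=12,
)

```text
t: 5.32
ee_pos: [653.0, -193.8, 150.1]
ee_rot: [-3.14, 0.004, 0.214]
ft_force: [-10.9, 0.0, 8.1]
finger_gap: 14.3
```

Run:
```python
from h import *
o=env.get_obs(); print(o["t"],o["ee_pos"],o["ee_rot"],o["ft_force"],o["ft_torque"],o["finger_gap"])
```

```text
5.325 [ 652.96578189 -193.79827376  150.07349062] [-3.14024196  0.00442787  0.21449152] [-1.08575106e+01  4.37150642e-03  8.05938868e+00] [-0.15898565  2.00817654  0.00671526] 14.296677498797367
```

Call:
servo_tool(
  slide=[
    [-2.5, 0, 0],
    [-2.5, 0, 0],
    [-2.5, 0, 0],
    [-2.5, 0, 0],
    [-2.5, 0, 0],
    [-2.5, 0, 0],
    [-2.5, 0, 0],
    [-2.5, 0, 0],
    [-2.5, 0, 0],
    [-2.5, 0, 0],
  ],
  rotation=[
    [0, 0, 0],
    [0, 0, 0.1],
    [0, 0, 0.2],
    [0, 0, 0.3],
    [0, 0, 0.4],
    [0, 0, 0.5],
    [0, 0, 0.6],
    [0, 0, 0.7],
    [0, 0, 0.7],
    [0, 0, 0.7],
  ],
)

```text
t: 6.58
ee_pos: [652.8, -193.8, 150.2]
ee_rot: [3.141, 0.0, -0.482]
ft_force: [-2.8, -1.3, 0.4]
finger_gap: 14.2
```

Run:
```python
from h import *
o=env.get_obs(); print(o["t"],o["ee_pos"],o["ee_rot"],o["ft_force"],o["ft_torque"],o["finger_gap"])
```

```text
6.575 [ 652.76592578 -193.76451054  150.20330986] [ 3.14127442e+00  1.80254842e-04 -4.82174586e-01] [-2.84623004 -1.25096133  0.38132862] [-0.25584607  0.65369537 -0.03873531] 14.195476706738894
```

Call:
servo_tool(
  slide=[
    [0, 0, 0],
    [0, 0, 0],
    [0, 0, 0],
    [0, 0, 0],
    [0, 0, 0],
    [0, 0, 0],
    [0, 0, 0],
    [0, 0, 0],
    [0, 0, 0],
  ],
  rotation=[
    [0, 0, 0.1],
    [0, 0, 0.2],
    [0, 0, 0.3],
    [0, 0, 0.4],
    [0, 0, 0.5],
    [0, 0, 0.6],
    [0, 0, 0.72],
    [0, 0, 0.72],
    [0, 0, 0.72],
  ],
)

```text
t: 7.7
ee_pos: [652.9, -193.9, 150.2]
ee_rot: [3.141, -0.0, -1.201]
ft_force: [-2.6, -2.7, 0.1]
finger_gap: 13.6
```

Call:
servo_tool(
  slide=[
    [0, 0, 0],
    [0, 0, 0],
    [0, 0, 0],
  ],
  rotation=[
    [0, 0, 0],
    [0, 0, 0],
    [0, 0, 0],
  ],
  fingers=0.4,
)

```text
t: 8.07
ee_pos: [653.3, -193.1, 150.2]
ee_rot: [-3.141, 0.0, -1.203]
ft_force: [0.1, 0.1, -0.2]
finger_gap: 27.5
```

Run:
```python
from h import *
o=env.get_obs(); print(o["t"],o["ee_pos"],o["ee_rot"],o["ft_force"],o["ft_torque"],o["finger_gap"])
c=snap("scene")
b=cv2.resize(c["image"][100:210,180:290],None,fx=5,fy=5,interpolation=cv2.INTER_CUBIC)
cv2.imwrite("pics/v7.png",b)
```

```text
8.075 [ 653.28684047 -193.14252675  150.23056326] [-3.14106244e+00  2.75265114e-04 -1.20316275e+00] [ 0.13788602  0.10760131 -0.16979879] [-0.12831572  0.13856217  0.03993606] 27.494360566464874
```

View pics/v7.png

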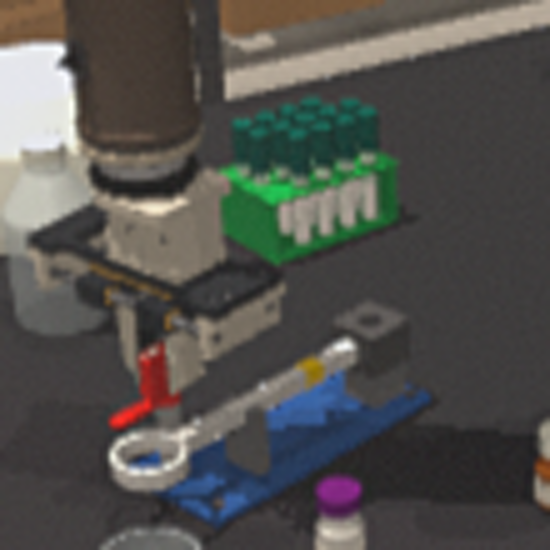

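```bash
python3 -c "
from h import *
move((653.2,-193.4,150,-1.204),(536.3,-183.5,230,-1.288))"
```

```text
slide [-51.16 105.57 -80.  ] rot [ 0.    -0.     0.084]
```

Call:
servo_tool(
  slide=[
    [0, 0, -20],
    [0, 0, -45],
    [0, 0, -70],
    [0, 0, -80],
    [0, 0, -80],
  ],
  rotation=[
    [0, 0, 0],
    [0, 0, 0],
    [0, 0, 0],
    [0, 0, 0],
    [0, 0, 0],
  ],
)

```text
t: 8.75
ee_pos: [653.3, -193.6, 231.2]
ee_rot: [-3.14, -0.001, -1.204]
ft_force: [-0.1, -0.1, 0.2]
finger_gap: 27.4
```

Call:
servo_tool(
  slide=[
    [-15, 30, 0],
    [-35, 72, 0],
    [-51, 105.5, 0],
    [-51, 105.5, 0],
    [-51, 105.5, 0],
    [-51, 105.5, 0],
  ],
  rotation=[
    [0, 0, 0.03],
    [0, 0, 0.06],
    [0, 0, 0.084],
    [0, 0, 0.084],
    [0, 0, 0.084],
    [0, 0, 0.084],
  ],
  fingers=0.1,
)

```text
t: 9.5
ee_pos: [537.1, -183.6, 229.9]
ee_rot: [3.141, -0.0, -1.287]
ft_force: [-0.0, -0.3, 0.6]
finger_gap: 41.5
```

Run:
```python
from h import *
o=env.get_obs(); print(o["t"],o["ee_pos"],o["ee_rot"],o["ft_force"],o["finger_gap"])
s=snap("top"); c=snap("scene")
a=cv2.resize(s["image"][140:240,280:340],None,fx=5.5,fy=5.5,interpolation=cv2.INTER_CUBIC)
b=cv2.resize(c["image"][110:210,195:275],None,fx=5.5,fy=5.5,interpolation=cv2.INTER_CUBIC)
for L,col in(((23,0,66),(0,255,0)),((-23,0,66),(0,255,0)),((0,0,162),(0,0,255))):
    P=o["ee_pos"]+R.from_euler('xyz',o["ee_rot"]).apply(L); u=proj(c,P)
    cv2.circle(b,tuple(int(k) for k in ((u-[195,110]+.5)*5.5)),2,col,-1)
cv2.imwrite("pics/v8.png",np.hstack([a,b]))
```

```text
9.5 [ 537.11055824 -183.62966201  229.94056076] [ 3.14138527e+00 -4.95234728e-04 -1.28699708e+00] [-0.00439437 -0.33476045  0.61359033] 41.479230453452445
```

View pics/v8.png

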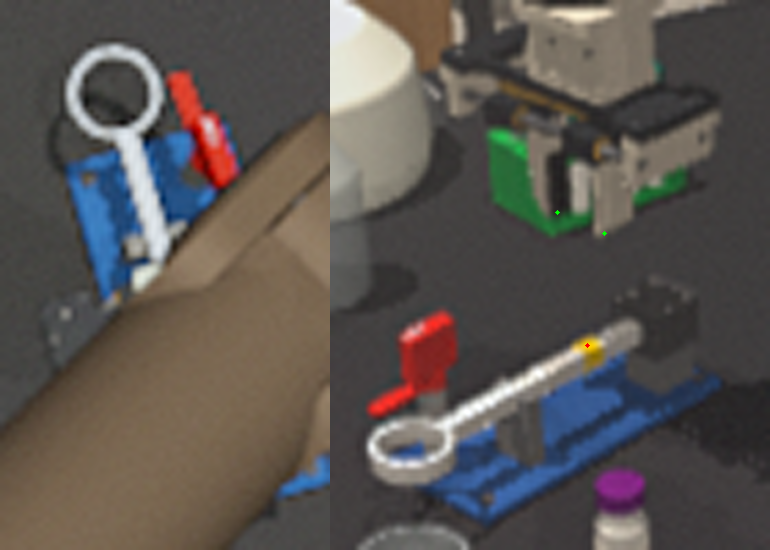

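Call:
servo_tool(
  slide=[
    [0, 1, 20],
    [0, 1, 45],
    [0, 1, 70],
    [0, 1, 95],
    [0, 1, 112],
    [0, 1, 122],
    [0, 1, 123],
    [0, 1, 123],
  ],
  rotation=[
    [0, 0, 0],
    [0, 0, 0],
    [0, 0, 0],
    [0, 0, 0],
    [0, 0, 0],
    [0, 0, 0],
    [0, 0, 0],
    [0, 0, 0],
  ],
)

```text
t: 10.6
ee_pos: [535.6, -184.3, 107.8]
ee_rot: [-3.141, -0.0, -1.288]
ft_force: [0.6, -0.3, -0.6]
finger_gap: 41.4
```

Call:
servo_tool(
  slide=[
    [0, 0, 0],
    [0, 0, 0],
    [0, 0, 0],
    [0, 0, 0],
    [0, 0, 0],
    [0, 0, 0],
  ],
  rotation=[
    [0, 0, 0],
    [0, 0, 0],
    [0, 0, 0],
    [0, 0, 0],
    [0, 0, 0],
    [0, 0, 0],
  ],
  fingers=1,
  grip_force=12,
)

```text
t: 11.35
ee_pos: [535.5, -184.5, 107.5]
ee_rot: [-3.141, -0.001, -1.288]
ft_force: [0.5, -3.7, 2.8]
finger_gap: 12.1
```

Run:
```python
from h import *
o=env.get_obs(); print(o["t"],o["ee_pos"],o["ee_rot"],o["ft_force"],o["ft_torque"],o["finger_gap"])
```

```text
11.35 [ 535.50069956 -184.52031932  107.47621056] [-3.14110679e+00 -8.85706899e-04 -1.28838582e+00] [ 0.51924632 -3.66905175  2.84379138] [-0.70958584 -0.00209205  0.04790811] 12.100127507094454
```

Call:
servo_tool(
  slide=[
    [0, 0, 0],
    [0, 0, 0],
    [0, 0, -2],
    [0, 0, -5],
    [0, 0, -9],
    [0, 0, -14],
    [0, 0, -20],
    [0, 0, -25],
    [0, 0, -25],
    [0, 0, -25],
    [0, 0, -25],
  ],
  rotation=[
    [0, 0, 0],
    [0, 0, 0],
    [0, 0, 0],
    [0, 0, 0],
    [0, 0, 0],
    [0, 0, 0],
    [0, 0, 0],
    [0, 0, 0],
    [0, 0, 0],
    [0, 0, 0],
    [0, 0, 0],
  ],
  grip_force=50,
)

```text
t: 12.72
ee_pos: [535.1, -183.9, 132.0]
ee_rot: [3.141, 0.0, -1.288]
ft_force: [-0.5, -0.8, -6.8]
finger_gap: 11.5
```

Run:
```python
from h import *
o=env.get_obs(); print(o["t"],o["ee_pos"],o["ee_rot"],o["ft_force"],o["ft_torque"],o["finger_gap"])
s=snap("top");c=snap("scene")
a=cv2.resize(s["image"][140:240,280:340],None,fx=5.5,fy=5.5,interpolation=cv2.INTER_CUBIC)
b=cv2.resize(c["image"][110:210,195:275],None,fx=5.5,fy=5.5,interpolation=cv2.INTER_CUBIC)
cv2.imwrite("pics/v9.png",np.hstack([a,b]))
```

```text
12.725 [ 535.13402008 -183.94065532  132.02333917] [ 3.14128796e+00  2.61585994e-04 -1.28808263e+00] [-0.49361141 -0.80669216 -6.76702759] [-0.06112903  0.16969483  0.00071191] 11.526194780691513
```

View pics/v9.png

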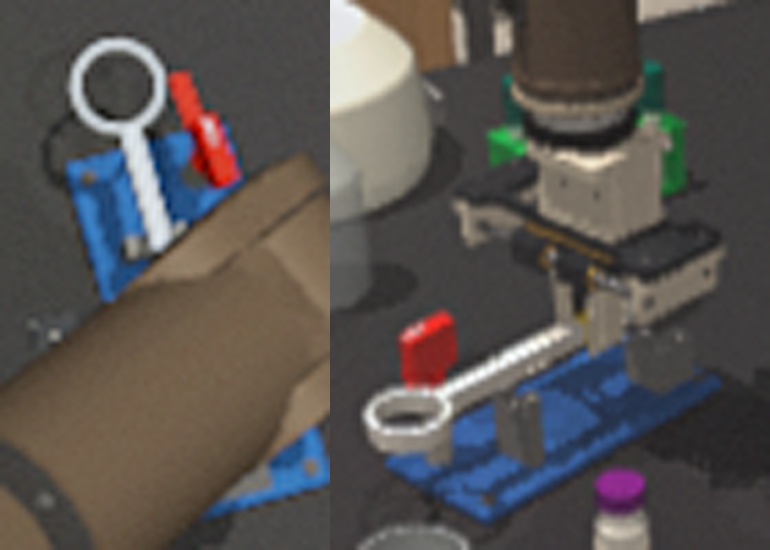

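```bash
python3 -c "
from h import *
move((535.2,-184.1,132,-1.288),(529.5,205.5,232,-1.681))"
```

```text
slide [-375.72 -103.24 -100.  ] rot [-0.    -0.     0.393]
```

Call:
servo_tool(
  slide=[
    [0, 0, -4],
    [0, 0, -12],
    [0, 0, -24],
    [0, 0, -38],
    [0, 0, -52],
    [0, 0, -66],
    [0, 0, -80],
    [0, 0, -90],
    [0, 0, -97],
    [0, 0, -100],
    [0, 0, -100],
  ],
  rotation=[
    [0, 0, 0],
    [0, 0, 0],
    [0, 0, 0],
    [0, 0, 0],
    [0, 0, 0],
    [0, 0, 0],
    [0, 0, 0],
    [0, 0, 0],
    [0, 0, 0],
    [0, 0, 0],
    [0, 0, 0],
  ],
)

```text
t: 14.2
ee_pos: [535.2, -184.0, 232.1]
ee_rot: [3.141, 0.0, -1.288]
ft_force: [-0.2, -0.1, -6.1]
finger_gap: 11.7
```

Call:
servo_tool(
  slide=[
    [-5, -1.4, 0],
    [-16, -4.4, 0],
    [-34, -9.3, 0],
    [-58, -16, 0],
    [-84, -23, 0],
    [-111, -30.5, 0],
    [-138, -38, 0],
    [-165, -45.3, 0],
    [-192, -52.8, 0],
    [-219, -60.2, 0],
    [-246, -67.6, 0],
    [-272, -74.7, 0],
    [-297, -81.6, 0],
    [-320, -88, 0],
    [-340, -93.4, 0],
    [-356, -97.8, 0],
    [-367, -100.8, 0],
    [-373, -102.5, 0],
    [-375.5, -103.2, 0],
    [-375.5, -103.2, 0],
  ],
  rotation=[
    [0, 0, 0.005],
    [0, 0, 0.016],
    [0, 0, 0.035],
    [0, 0, 0.06],
    [0, 0, 0.087],
    [0, 0, 0.115],
    [0, 0, 0.143],
    [0, 0, 0.171],
    [0, 0, 0.2],
    [0, 0, 0.228],
    [0, 0, 0.256],
    [0, 0, 0.283],
    [0, 0, 0.31],
    [0, 0, 0.334],
    [0, 0, 0.355],
    [0, 0, 0.372],
    [0, 0, 0.384],
    [0, 0, 0.39],
    [0, 0, 0.393],
    [0, 0, 0.393],
  ],
)

```text
t: 16.7
ee_pos: [529.7, 205.0, 232.3]
ee_rot: [-3.141, -0.0, -1.682]
ft_force: [-0.0, -0.3, -7.5]
finger_gap: 11.7
```

Call:
servo_tool(
  slide=[
    [0, 0, 4],
    [0, 0, 12],
    [0, 0, 22],
    [0, 0, 32],
    [0, 0, 40],
    [0, 0, 44],
    [0, 0, 46],
    [0, 0, 46],
    [0, 0, 46],
  ],
  rotation=[
    [0, 0, 0],
    [0, 0, 0],
    [0, 0, 0],
    [0, 0, 0],
    [0, 0, 0],
    [0, 0, 0],
    [0, 0, 0],
    [0, 0, 0],
    [0, 0, 0],
  ],
)

```text
t: 17.82
ee_pos: [529.8, 205.4, 186.5]
ee_rot: [-3.141, 0.0, -1.681]
ft_force: [0.7, -0.3, -6.4]
finger_gap: 11.4
```

Run:
```python
from h import *
o=env.get_obs(); print(o["t"],o["ee_pos"],o["ee_rot"],o["ft_force"],o["ft_torque"],o["finger_gap"],o["joint_pos"].round(2))
s=snap("top");c=snap("scene"); cv2.imwrite("pics/tA.png",s["image"]);cv2.imwrite("pics/sA.png",c["image"])
a=cv2.resize(s["image"][130:240,165:235],None,fx=5,fy=5,interpolation=cv2.INTER_CUBIC)
b=cv2.resize(c["image"][170:280,235:340],None,fx=4.25,fy=5,interpolation=cv2.INTER_CUBIC)
cv2.imwrite("pics/v10.png",np.hstack([a,b]))
```

```text
17.825 [529.79178781 205.40622154 186.49846552] [-3.14117691e+00  2.95055496e-04 -1.68103257e+00] [ 0.70638582 -0.3000687  -6.39424711] [-0.00739796  0.21671438 -0.03294192] 11.39486853500004 [-1.17  0.69  1.11  1.89 -0.73  1.03 -1.42]
```

View pics/v10.png

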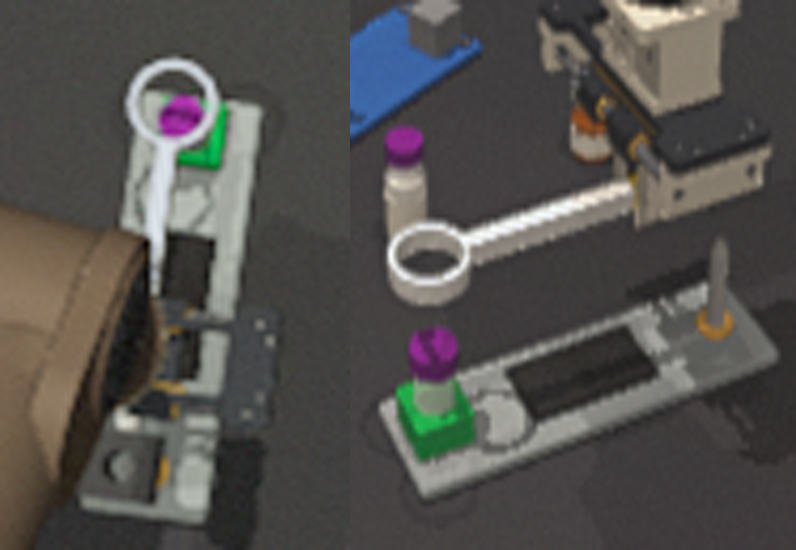

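Run:
```python
from h import *
from scipy.optimize import least_squares
s=snap("top");c=snap("scene"); o=env.get_obs()
T=lambda x,y:np.array([(x+.5)/5-.5+165,(y+.5)/5-.5+130])
S=lambda x,y:np.array([(x-350+.5)/4.25-.5+235,(y+.5)/5-.5+170])
T0=lambda x,y:np.array([(x+.5)/4.4-.5+170,(y+.5)/4.4-.5+135])
S0=lambda x,y:np.array([(x+.5)/4.8-.5+190,(y+.5)/4.8-.5+150])
# ring fit in the top view: bright, unsaturated blob upscaled
a=cv2.resize(s["image"][130:170,180:215],None,fx=10,fy=10,interpolation=cv2.INTER_CUBIC).astype(int)
m=((a.min(2)>195)).astype(np.uint8); k=cv2.findContours(m,cv2.RETR_CCOMP,cv2.CHAIN_APPROX_NONE)
for q,h in zip(k[0],k[2][0]):
    if cv2.contourArea(q)>800:
        (x,y),ax,_=cv2.fitEllipse(q); print("top",h[3],(x+.5)/10-.5+180,(y+.5)/10-.5+130,np.array(ax)/10)
def tri(u,v):
    f=lambda P:np.r_[proj(s,P)-u,proj(c,P)-v]; r=least_squares(f,[600,200,100]); return r.x.round(1),r.fun.round(2)
print("ringtop",tri(T(173,101),S(428,254)))
print("captop",tri(T0(141,83),S0(310,424)))
print("post",tri(T0(97,388),S0(633,324)))
print("ring@147 top",ray(s,*T(173,101),147).round(1),"scene",ray(c,*S(428,254),147).round(1))
print("hole@157 top",ray(s,*T(122,463),157).round(1))
for z,n in((79,"cap"),): print(n,ray(s,*T0(141,83),80).round(1),ray(c,*S0(310,424),80).round(1))
yaw=-1.681+np.pi/2; e=np.array([np.cos(yaw),np.sin(yaw)]); print("kin ring",o["ee_pos"][:2]+162*e,"hole",o["ee_pos"][:2]-68*e)
```

```text
Traceback (most recent call last):
IndexError: tuple index out of range
```

```bash
cat > m.py <<'E'
from h import *
from scipy.optimize import least_squares
s=snap("top");c=snap("scene"); o=env.get_obs()
T=lambda x,y:np.array([(x+.5)/5-.5+165,(y+.5)/5-.5+130])
S=lambda x,y:np.array([(x-350+.5)/4.25-.5+235,(y+.5)/5-.5+170])
T0=lambda x,y:np.array([(x+.5)/4.4-.5+170,(y+.5)/4.4-.5+135])
S0=lambda x,y:np.array([(x+.5)/4.8-.5+190,(y+.5)/4.8-.5+150])
for nm,q,(x0,y0,x1,y1) in(("top",s,(180,130,215,170)),("scene",c,(240,205,270,240))):
    a=cv2.resize(q["image"][y0:y1,x0:x1],None,fx=10,fy=10,interpolation=cv2.INTER_CUBIC).astype(int)
    m=(a.min(2)>(175 if nm=="top" else 160)).astype(np.uint8); k,h=cv2.findContours(m,cv2.RETR_CCOMP,cv2.CHAIN_APPROX_NONE)
    for g,hh in zip(k,h[0]):
        if cv2.contourArea(g)>800:
            (x,y),ax,_=cv2.fitEllipse(g); print(nm,hh[3],round((x+.5)/10-.5+x0,2),round((y+.5)/10-.5+y0,2),np.array(ax)/10)
print("eye ring",T(173,101),S(428,254))
def tri(u,v):
    f=lambda P:np.r_[proj(s,P)-u,proj(c,P)-v]; r=least_squares(f,[600,200,100]); return r.x.round(1),r.fun.round(2)
print("ringtop",tri(T(173,101),S(428,254)))
print("captop",tri(T0(141,83),S0(310,424)))
print("post",tri(T0(97,388),S0(633,324)))
print("ring@147 top",ray(s,*T(173,101),147).round(1),"scene",ray(c,*S(428,254),147).round(1))
print("hole@157 top",ray(s,*T(122,463),157).round(1))
yaw=-1.681+np.pi/2; e=np.array([np.cos(yaw),np.sin(yaw)]); print("kin ring",o["ee_pos"][:2]+162*e,"hole",o["ee_pos"][:2]-68*e)
E
python3 m.py
```

```text
top -1 213.14 155.68 [3.20609283 9.42822723]
top -1 198.56 153.28 [16.17659149 27.66945496]
top 5 199.12 150.17 [14.39932556 14.43297272]
scene -1 254.81 219.9 [12.48378296 26.12266846]
scene 0 253.15 220.41 [ 9.57259293 15.92117004]
scene -1 246.45 206.07 [2.37911205 7.3536911 ]
eye ring [199.2 149.8] [252.97058824 220.4       ]
ringtop (array([694. , 189.1, 146.2]), array([-0.36,  0.57, -0.6 , -0.04]))
captop (array([693.1, 189.9,  81.9]), array([-0.45,  0.7 , -0.73, -0.04]))
post (array([466. , 214.6,  82.9]), array([-0.37,  0.46, -0.57,  0.01]))
ring@147 top [695.7 187.9 147. ] scene [693.1 191.1 147. ]
hole@157 top [467.6 210.5 157. ]
kin ring [690.66530758 187.56542301] hole [462.06055234 212.86099339]
```

Run:
```python
import cv2,numpy as np
f=lambda p,x,y,w,h,k=12:cv2.resize(cv2.imread(p)[y:y+h,x:x+w],None,fx=k,fy=k,interpolation=cv2.INTER_CUBIC)
a=np.hstack([f("pics/top0.png",180,210,32,25),f("pics/tA.png",180,210,32,25)])
b=np.hstack([f("pics/top0.png",185,140,32,25),f("pics/tA.png",185,140,32,25)])
cv2.imwrite("pics/v11.png",np.vstack([a,b]))
```

```text
(no output)
```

View pics/v11.png

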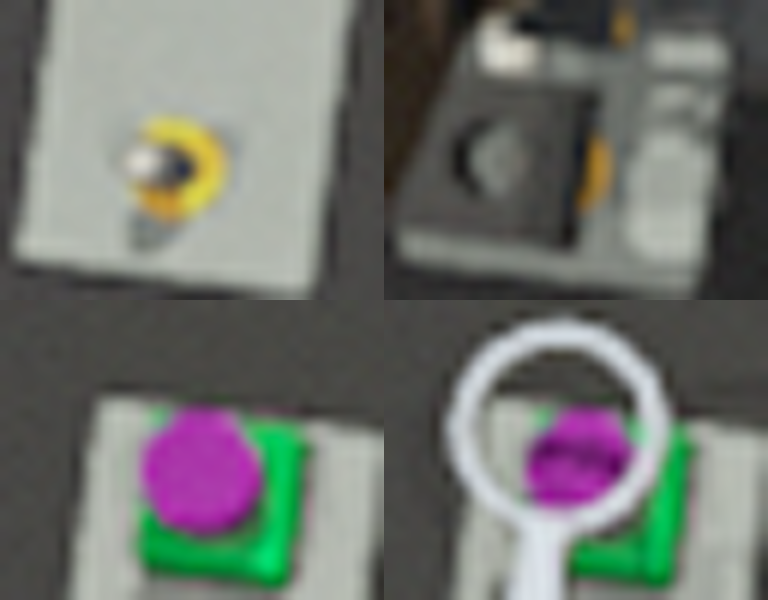

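Run:
```python
from h import *
s=snap("top");c=snap("scene")
from scipy.optimize import least_squares
def tri(u,v):
    f=lambda P:np.r_[proj(s,P)-u,proj(c,P)-v]; r=least_squares(f,[600,200,100]); return r.x.round(1),r.fun.round(2)
S0=lambda x,y:np.array([(x+.5)/4.8-.5+190,(y+.5)/4.8-.5+150])
print("ring",ray(s,199.15,150.25,146.),tri([199.15,150.25],[253.1,220.4]), ray(c,253.1,220.4,146))
print("cap",ray(s,201.55,153.5,80),tri([201.55,153.5],S0(310,424)),ray(c,*S0(310,424),80))
print("hole",ray(s,188.4,222.9,157))
print("post",ray(s,191.65,222.85,80),tri([191.65,222.85],S0(633,324)))
```

```text
ring [694.4128891  188.16891977 146.        ] (array([693.1, 189. , 145.7]), array([-0.27,  0.43, -0.46, -0.03])) [692.20012714 190.13489055 146.        ]
cap [695.73632719 189.16338036  80.        ] (array([693.1, 190.2,  82.1]), array([-0.42,  0.66, -0.69, -0.04])) [690.35484209 189.24956886  80.        ]
hole [465.38468207 212.31223511 157.        ]
post [467.41610952 213.96007089  80.        ] (array([465.9, 214.6,  82.9]), array([-0.36,  0.44, -0.54,  0.01]))
```

Run:
```python
from h import *
from scipy.optimize import least_squares
s=snap("top");c=snap("scene")
def tri(u,v):
    f=lambda P:np.r_[proj(s,P)-u,proj(c,P)-v]; r=least_squares(f,[600,200,100]); return r.x.round(1),r.fun.round(2)
def inner(im,x0,y0,x1,y1):
    a=cv2.resize(im[y0:y1,x0:x1],None,fx=10,fy=10,interpolation=cv2.INTER_CUBIC).astype(int); out=[]
    for t in(120,140,160):
        k,h=cv2.findContours((a.min(2)>t).astype(np.uint8),cv2.RETR_CCOMP,cv2.CHAIN_APPROX_NONE)
        for g,hh in zip(k,h[0]):
            if cv2.contourArea(g)>4000 and hh[3]>=0:
                (x,y),ax,_=cv2.fitEllipse(g); out.append([round((x+.5)/10-.5+x0,2),round((y+.5)/10-.5+y0,2),*(np.array(ax)/10).round(1)])
    return out
im=cv2.imread
A=inner(im("pics/top0.png"),285,140,320,175),inner(im("pics/scene0.png"),195,175,225,205)
B=inner(im("pics/tA.png"),180,130,215,170),inner(im("pics/sA.png"),240,205,270,240)
for q in(A,B):
    print(q)
    if q[0] and q[1]: print(tri(np.median(q[0],0)[:2],np.median(q[1],0)[:2]))
```

```text
([[300.31, 156.47, np.float64(12.7), np.float64(12.9)], [300.31, 156.46, np.float64(13.0), np.float64(13.2)], [300.31, 156.45, np.float64(13.4), np.float64(13.6)]], [[209.2, 190.08, np.float64(6.2), np.float64(11.7)]])
(array([ 693.4, -136.5,   67.3]), array([-0.17,  0.31, -0.38, -0.04]))
([[199.89, 149.97, np.float64(11.3), np.float64(13.9)], [199.83, 149.99, np.float64(12.1), np.float64(14.1)], [199.57, 150.09, np.float64(13.1), np.float64(14.2)]], [[252.53, 221.32, np.float64(6.8), np.float64(14.5)], [253.03, 220.4, np.float64(9.1), np.float64(15.4)], [253.08, 220.37, np.float64(9.5), np.float64(15.9)]])
(array([693.3, 187.5, 144.9]), array([-0.43,  0.68, -0.72, -0.05]))
```

Run:
```python
from h import *
c=snap("scene"); o=env.get_obs(); print(o["ee_pos"])
def meas(im,org,yaw,xs):
    e=np.array([np.cos(yaw),np.sin(yaw),0]); out=[]
    g=im.astype(float).min(2)
    for x in xs:
        u,v=proj(c,np.array(org)+x*e+[0,0,8])  # top-face centreline
        ys=np.arange(v-9,v+10,.05); 
        col=cv2.remap(g.astype(np.float32),np.full((len(ys),1),u,np.float32),ys.astype(np.float32)[:,None],cv2.INTER_LINEAR)[:,0]
        d=np.gradient(cv2.GaussianBlur(col[:,None],(1,21),0)[:,0]); i=np.argmax(d*(ys<v+3))
        out.append([x,round(float(ys[i]-v),2),round(float(col[max(i-30,0)])),round(float(col[min(i+30,len(col)-1)]))])
    return out
P=meas(cv2.imread("pics/scene0.png"),(535.3,-184,60),.284,[20,25,30,35,40,45,50,55,60,65,85,90,95,100,105,110,115,120,125])
B=meas(cv2.imread("pics/sA.png"),(529.8,205.4,139),-.11,range(35,130,5))
for r in(P,B):
    r=np.array(r); ok=abs(r[:,1]-np.median(r[:,1]))<.8; print(r[:,:2].tolist()); print(np.polyfit(r[ok,0],r[ok,1],1)*[100,1],ok.sum())
for x in(35,125):
    e=np.array([np.cos(.11),-np.sin(.11),0]); q=np.array([529.8,205.4,147])+x*e; print("px/mm z",proj(c,q+[0,0,1])-proj(c,q),"y",proj(c,q+[0,1,0])-proj(c,q))
```

```text
[529.61892784 205.32967486 186.23499793]
[[20.0, -0.7], [25.0, -1.15], [30.0, -0.75], [35.0, -1.2], [40.0, -0.75], [45.0, -1.2], [50.0, -0.8], [55.0, -1.25], [60.0, -0.8], [65.0, -1.25], [85.0, -0.5], [90.0, -0.95], [95.0, -0.5], [100.0, -1.05], [105.0, 1.45], [110.0, 0.95], [115.0, 0.35], [120.0, -0.25], [125.0, -0.75]]
[ 0.39497041 -1.12235577] 16
[[35.0, -0.65], [40.0, -1.05], [45.0, -0.55], [50.0, -0.95], [55.0, -1.3], [60.0, -0.85], [65.0, -1.2], [70.0, -0.75], [75.0, -1.1], [80.0, -0.6], [85.0, -1.0], [90.0, -0.5], [95.0, -0.9], [100.0, -1.35], [105.0, -0.8], [110.0, -1.2], [115.0, -0.75], [120.0, -1.15], [125.0, -0.65]]
[-0.05964912 -0.86280702] 19
px/mm z [ 0.00919612 -0.27585282] y [0.19291798 0.17044332]
px/mm z [-0.00461271 -0.27938832] y [0.17913119 0.18055341]
```

Call:
servo_tool(
  slide=[
    [-0.4, -0.3, 0.3],
    [-0.8, -0.6, 0.5],
    [-0.8, -0.6, 0.5],
    [-0.8, -0.6, 0.5],
    [-0.8, -0.6, 0.5],
    [-0.8, -0.6, 0.5],
  ],
  rotation=[
    [0, 0, 0],
    [0, 0, 0],
    [0, 0, 0],
    [0, 0, 0],
    [0, 0, 0],
    [0, 0, 0],
  ],
)

```text
t: 19.12
ee_pos: [530.3, 206.0, 185.7]
ee_rot: [-3.142, -0.0, -1.681]
ft_force: [-0.4, 0.1, -5.5]
finger_gap: 11.6
```

Run:
```python
from h import *
o=env.get_obs(); print(o["t"],o["ee_pos"],o["ee_rot"],o["ft_force"],o["finger_gap"],abs(o["qvel"]).max())
print(env.hand_in())
```

```text
19.125 [530.32530049 206.04034921 185.74889028] [-3.14154971e+00 -1.72188896e-05 -1.68112483e+00] [-0.36346198  0.09842049 -5.51379521] 11.633025851315958 0.001362724415603412
the job is handed in; nothing more can be done
None
```

I turned the red knob about 1.4 rad clockwise, and a picture showed its tab clear of the bar. I then gripped the bracket at the yellow band with 50 N, lifted it out of the cradle and carried it to the dock. I handed in at 19.1 s with the bracket still held there.

What the last checks showed:
- **Hold:** the finger opening was 11.6 mm, the arm was still, and the wrist carried 5.5–7.5 N (the bracket's weight) after the lift.
- **Height:** the boss underside works out about 40 mm above the post's tip. This comes from the arm's position, not from an image.
- **Level:** the tool points straight down, and the bar's edge in the scene view showed no tilt (about 0.2 mm per 100 mm). Triangulating the ring disagreed: it put the ring 1.5–3.5 mm low. I trusted the bar edge, because triangulated heights at the dock were themselves off by 2–3 mm.
- **Sideways alignment:** the two cameras differed by up to 3 mm on where the hole and ring sit over the post and cap. I took about the middle and made a final 1 mm nudge towards the top view's reading. I expect the remaining error to be about 2 mm. I took no picture after the nudge.

The dock and the labware I could see in the pictures were undisturbed. I did not check every item after the last move.

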